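# Make up two assay kits on the lab bench

### The arm

A 7-joint arm with a two-finger parallel gripper is mounted at the origin on the work surface. World frame = base frame: x ahead of the robot, y to its left, z up, the work surface at z = 0. Lengths are in m, angles in rad, forces in N, time in s.
With the tool pointing down it reaches from about 0.425 to 0.925 m from the base axis. Payload 6.8 kg.
Tool frame: the origin (TCP) lies where the fingers leave the gripper's body, on its centre line; the fingertips stand 73 mm ahead of it and the grasp point (between the pads) lies 54 mm ahead of it (arm.hold_point_z is the distance from the TCP to the grasp point, in m); z points along the fingers, y is the line along which they close (so a half turn about z gives the same grasp; the last joint's range is limited). The gripper opens to 85 mm and grips with 20 to 120 N. Pads are 22 mm wide; open, the fingers measure 114 mm over their backs; the gripper's body (76 mm by 85 mm) begins 54 mm behind the grasp point. The pads swing forward as they close: fully open they stand 13 mm farther back than shut.
Start: joints at [-1.287, 0.477, 0.022, 1.555, -0.011, 1.109, -0.083], TCP at [0.258, 0.624, 0.304] pointing down, gripper open.
Joint ranges: [-2.96, 2.96], [-0.34, 2.1], [-1.41, 1.46], [0.24, 2.44], [-1.37, 4.51], [0.17, 1.92], [-2.96, 2.96]. Speed limits (rad/s): [2.39, 2.39, 3.14, 3.14, 3.14, 3.14, 3.14].

### API

Orientations are given as a rotation vector (axis times angle).
In Python, from bench import arm gives the robot as it stands. The module is installed in compiled form; this text tells all that it offers.
- The arm moves only by the tool carry_out, never from a script. Its arguments are lists of equal length, an entry for each row: "dp": the shift along the tool's x, y, z normalised to -1 to 1, where 1 is 2.5 cm, a list of three; "rotation": the turn, a rotation vector about the tool's x, y, z normalised to -1 to 1, where 1 is 5 degrees, a list of three. A call has 1 to 12 rows; each row shifts and turns the commanded pose from where the row before left it, along the tool's axes as they then stand; what a row does not reach is not made up. A row lasts 1/10 s, in which the tool goes at most 50 mm and 8.59 degrees, less where a joint would pass 70% of its speed; a pose out of reach is approached as far as the arm can. A call with a number of a shift or a turn outside -1 to 1 is refused whole. A call with a gripper value outside its range is refused whole. "gripper" is the opening, from 0 (shut) to 1 (fully open), set as the call begins (left out, the last holds). The fingers move at their own pace and stop on an object; "squeeze" is the grip in N (left out, the last holds). Time passes only in rows, so rows that do not move let the fingers close. It gives the time, the measured TCP pose, the force, the opening and the grip force at its end, in the units of the state.
- arm.get_obs(): the state, without advancing time (a new reading comes with each control period).
- arm.camera(name): name is "scene" or "top" or "wrist"; returns the picture (420x560x3 uint8, blue, green, red); there is no depth.
- arm.calibration(name): a dict with "fx", "fy", "cx", "cy" (pixels), "k1" (the pictures are not rectified: a ray, as slopes to the right and down, at radius r is drawn at 1 + k1 r^2 times it, then the intrinsics apply), "extrinsics" (4x4, takes a point from camera to world coordinates). Camera axes: x right, y up, looking along -z (the intrinsics and any distortion apply to the point x, -y, -z); pixel columns grow to the right and rows downward; lengths in m; the calibration is good to about 2 mm. A picture is of the moment at which its call begins: read the wrist's pose just before it. calibration takes no time and is no camera call; for the wrist camera it gives the pose at the moment of the call.
- arm.finish_job(): hands the job in; it is judged then, once.
Trained networks look in the newest picture that a camera, given by its name, has taken for a name from the list of things; names that differ only in an ending like _2 or _b are one class to them, and where a whole thing is asked for, a point or a joint stands for the part that bears it (a point fixed in the world has none). Each returns a list of dicts, best first, with "p" (0 to 1); they miss things now and then, are a little off and sometimes report something else, mostly with a low value. They report only what shows in the picture. A call takes as long as a camera call. They do not tell look-alikes from the thing itself.
- arm.search_frame(camera, name): "centre" ([row, column] in pixels, amid what is visible of it).
- arm.silhouettes(camera, name): "pixels" (420x560 bool, what is visible of it) and "centre" ([row, column] in pixels, amid what is visible of it).
The state is a dict: "time": time; "joint_pos": joint angles; "joint_vel": joint speeds; "effort": joint torques, N m; "position": TCP position; "ee_rot": TCP orientation; "wrist_force": force on the tool from outside, world axes, zero at the start; "moment": the same for the moment, N m; "width": finger opening in m; "gripper_force": force on a finger pad.
Only numpy, scipy, OpenCV 4.12 (cv2) and the standard library are available. Lean on these libraries where they do the work, as an engineer would, in place of code of your own. Each camera call takes 0.05 s, during which the arm holds its last target. There are 200 camera calls.

### The job

Make up the two assay kits, the blue tray first and the red tray only once the blue kit is complete. The blue tray gets the yellow-capped tube in its spring clip and the amber bottle in its open cell; the red tray gets the green-capped tube in its spring clip and the magenta tip box in its open cell. Push each tube fully down to the tray floor and keep hold of it until the jaws have closed on it there; leave everything upright and let go, and do not disturb the blue-capped tube, the beaker or the pipette.

Things in the scene. Friction and masses are not known exactly. Their poses are not given: they have to be found in the camera images.
- tray_blue: Blue kit tray fixed to the bench, 170 (x) x 86 (y) mm; origin: centre of underside, z up. Floor 4 mm thick; walls and the divider at x = 0 are 3 mm thick, tops 16 mm above the bench. Two 80 x 80 mm cells: open one (white floor) centred at x = +42 mm, y = 0; the other holds a steel spring clip centred at x = -42 mm, y = 0 (clip: see red tray). Clip end may point to or away from the robot.
- tray_red: Red kit tray, same shape and frame as the blue. Clip in both: two upright steel jaws, 26 mm long in x, sprung shut along y to a 20 mm gap, each yields up to 11 mm (1.2 N + 0.3 N/mm); flared mouth 35 mm wide, top 39 mm above bench. A tube pushed straight down (some 5-12 N) spreads them and they close on its sides; home = foot on tray floor, 4 mm above the bench.
- tube_yellow: Yellow-capped self-standing sample tube, off-white straight body 28 mm in diameter, chamfered flat foot, yellow screw cap 30 mm in diameter from 70 mm up to the top at 92 mm; about 50 g. Origin: centre of the foot; z up along the tube. Stands upright on the bench. Goes in the clip of the blue tray.
- tube_green: Green-capped self-standing sample tube, off-white straight body 28 mm in diameter, chamfered flat foot, green screw cap 30 mm in diameter from 70 mm up to the top at 92 mm; about 50 g. Origin: centre of the foot; z up along the tube. Stands upright on the bench. Goes in the clip of the red tray.
- bottle: Amber reagent bottle with a white cap and a paper label, body 40 mm in diameter, 80 mm tall over all, the straight body reaching up to about 46 mm; about 100 g. Origin: centre of the underside; z up. Stands on the bench; goes in the open cell of the blue tray.
- tip_box: Pipette-tip box, magenta with a pale pink closed lid (fixed on), 60 (its x) x 44 (its y) x 50 mm tall; about 90 g; the lid, from 34 mm up, is 1 mm smaller all round. Origin: centre of the underside; z up. Stands on the bench; goes in the open cell of the red tray, any way round.
- tube_blue: Blue-capped self-standing sample tube, off-white straight body 28 mm in diameter, chamfered flat foot, blue screw cap 30 mm in diameter from 70 mm up to the top at 92 mm; about 50 g. Origin: centre of the foot; z up along the tube. Stands upright on the bench. Belongs to no kit: leave it standing where it is.
- beaker: White ceramic beaker, 68 mm across the rim, 75 mm tall. Origin: centre of the underside. A bystander: leave it alone.
- pipette: Hand pipette lying on the bench, 257 mm long, 26 mm thick, grey grip and steel shaft. Origin: under the pipette about its middle, x towards the steel tip. A bystander: leave it alone.
There are look-alikes about, which are no part of the job. Leave any pink look-alike of the tube_green alone. Leave any black look-alike of the tip_box alone.

How it is judged:
By the outcome, as a careful person would: the job done as asked, in the order asked, and still so for the second after the job is handed in, with the robot touching nothing.
It also fails if it takes over 131 s, if anything falls off the work surface, if the arm or the gripper's body presses on something with over 40 N, if the wrist force passes 120 N, or if a joint passes its speed limit or range.

## Working session

There is one attempt and no reset: what is moved stays moved. The work goes in short steps, Python scripts to look and compute and a tool call to move; the robot and the scene stay as the last step left them, time stands still between calls to the robot, and variables do not carry over. Pictures are saved under pics/ and viewed, at most 14 in all, crops included, and the job is handed in when it is done.

Besides the shell and the picture viewer there is one more tool, called after ">>>" as name(argument=value, ...) on one line, values as JSON. carry_out: Moves the arm, as the interface text tells. Its arguments: {"type":"object","properties":{"dp":{"type":"array"},"rotation":{"type":"array"},"gripper":{"type":"number"},"squeeze":{"type":"number"}},"required":["dp","rotation"]}

```bash
mkdir -p pics
cat > h.py <<'E'
import numpy as np, cv2
from bench import arm
from scipy.spatial.transform import Rotation as R
def ray(cam,row,col,C=None):
    C=C or arm.calibration(cam); 
    x=(col-C['cx'])/C['fx']; y=(row-C['cy'])/C['fy']
    rd=np.hypot(x,y); r=rd
    for _ in range(20): r=rd/(1+C['k1']*r*r)
    s=r/rd if rd>0 else 1
    E=np.array(C['extrinsics']); d=E[:3,:3]@np.array([x*s,-y*s,-1]); return E[:3,3],d
def at(cam,row,col,z,C=None):
    o,d=ray(cam,row,col,C); return o+d*(z-o[2])/d[2]
def proj(cam,p,C=None):
    C=C or arm.calibration(cam); E=np.array(C['extrinsics']); q=E[:3,:3].T@(np.array(p)-E[:3,3])
    x,y=q[0]/-q[2],-q[1]/-q[2]; k=1+C['k1']*(x*x+y*y); return C['fy']*y*k+C['cy'],C['fx']*x*k+C['cx']
E
python3 - <<'E'
from h import *
o=arm.get_obs(); print({k:np.round(v,3) for k,v in o.items()}, R.from_rotvec(o['ee_rot']).as_matrix().round(3))
for c in ['top','scene']:
    cv2.imwrite(f'pics/{c}0.png',arm.camera(c)); print(c,{k:np.round(v,3) for k,v in arm.calibration(c).items()})
for c in ['top','scene']:
  for n in ['tray_blue','tray_red','tube_yellow','tube_green','tube_blue','bottle','tip_box','beaker','pipette']:
    print(c,n,[(np.round(d['centre']).tolist(),round(d['p'],2)) for d in arm.search_frame(c,n)])
E
```

```text
{'time': np.float64(0.0), 'joint_pos': array([-1.287,  0.478,  0.022,  1.556, -0.012,  1.109, -0.083]), 'joint_vel': array([-0.001,  0.001,  0.   ,  0.001,  0.001,  0.001,  0.001]), 'effort': array([ 0.0000e+00, -5.9647e+01,  1.6080e+00, -2.8119e+01,  1.2000e-02,
        9.0000e-03, -0.0000e+00]), 'position': array([0.258, 0.623, 0.303]), 'ee_rot': array([-6.110e-01, -3.081e+00,  3.000e-03]), 'wrist_force': array([ 0.093,  0.446, -0.644]), 'moment': array([ 0.04 ,  0.004, -0.025]), 'gripper_force': np.float64(0.0), 'width': np.float64(0.085)} [[-0.924  0.382 -0.001]
 [ 0.382  0.924 -0.002]
 [-0.    -0.002 -1.   ]]
top {'fx': np.float64(489.631), 'fy': np.float64(489.631), 'cx': np.float64(287.1), 'cy': np.float64(216.216), 'k1': np.float64(-0.145), 'extrinsics': array([[-3.800e-02,  9.790e-01, -2.010e-01,  3.220e-01],
       [-9.990e-01, -3.800e-02,  6.000e-03,  1.500e-02],
       [-1.000e-03,  2.010e-01,  9.800e-01,  1.242e+00],
       [ 0.000e+00,  0.000e+00,  0.000e+00,  1.000e+00]])}
scene {'fx': np.float64(432.279), 'fy': np.float64(432.279), 'cx': np.float64(281.875), 'cy': np.
[... 446 characters left out ...]

top bottle [([214.0, 312.0], 0.73), ([245.0, 174.0], 0.43)]
top tip_box [([290.0, 351.0], 0.97), ([262.0, 317.0], 0.57)]
top beaker [([273.0, 413.0], 0.71)]
top pipette [([141.0, 277.0], 0.74)]
scene tray_blue [([160.0, 357.0], 0.81)]
scene tray_red [([196.0, 326.0], 0.87), ([272.0, 236.0], 0.61)]
scene tube_yellow [([272.0, 169.0], 0.83)]
scene tube_green [([249.0, 220.0], 0.93), ([235.0, 190.0], 0.81), ([274.0, 172.0], 0.37)]
scene tube_blue []
scene bottle [([227.0, 273.0], 0.72), ([159.0, 356.0], 0.72)]
scene tip_box [([201.0, 189.0], 0.92), ([204.0, 233.0], 0.86), ([158.0, 356.0], 0.5)]
scene beaker [([231.0, 144.0], 0.58), ([202.0, 232.0], 0.19)]
scene pipette [([276.0, 357.0], 0.67)]
```

Run:
```python
import cv2
a=cv2.imread('pics/top0.png'); cv2.imwrite('pics/top0z.png',cv2.resize(a[100:340,130:450],None,fx=2.5,fy=2.5,interpolation=cv2.INTER_CUBIC))
a=cv2.imread('pics/scene0.png'); cv2.imwrite('pics/scene0z.png',cv2.resize(a[100:340,110:430],None,fx=2.5,fy=2.5,interpolation=cv2.INTER_CUBIC))
```

```text
(no output)
```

View pics/top0z.png

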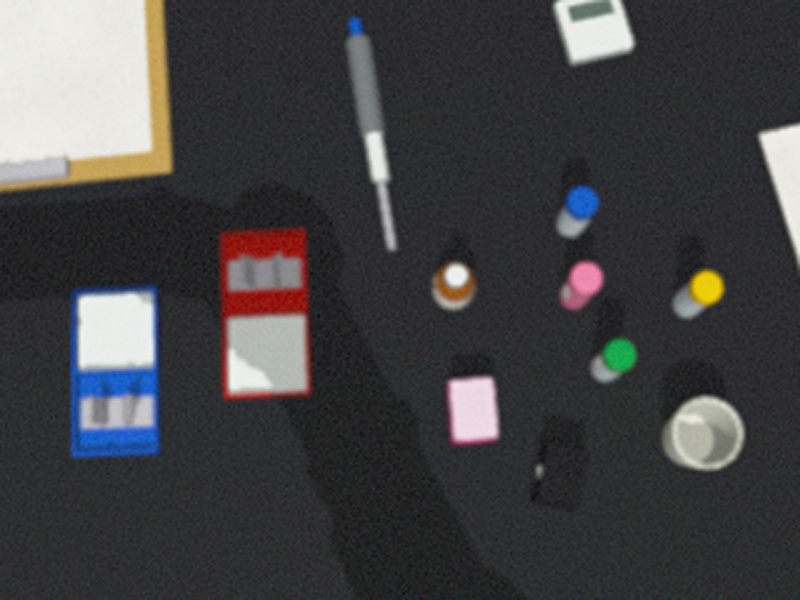

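View pics/scene0z.png

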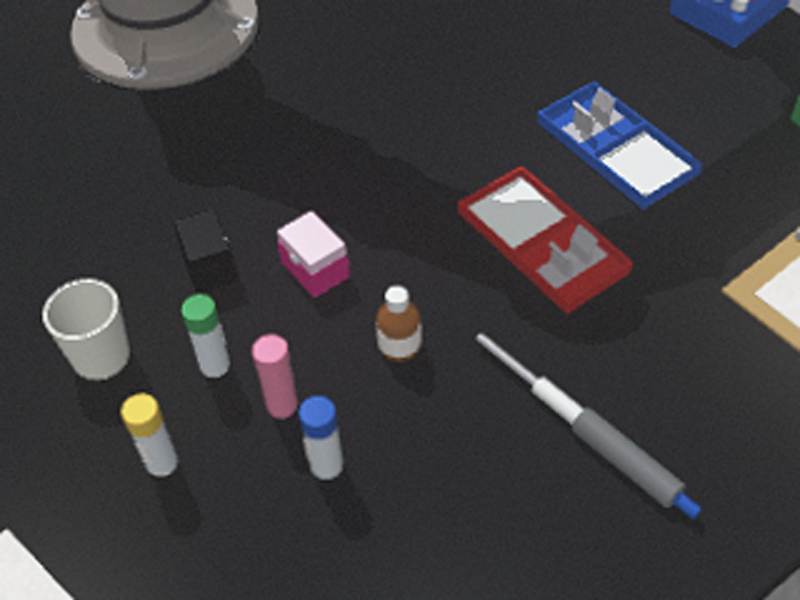

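The top view shows the yellow cap at (row 215, col 413), green (242, 378), pink look-alike (212, 364), blue (181, 363), bottle cap (210, 312), magenta box (264, 319), black look-alike (288, 354), and beaker (273, 411). The blue tray is at (248, 176) with its clip end at the bottom, i.e. nearest the robot. The red tray is at (226, 236) with its clip end at the top.

For "yellow tube" the possible mix-ups are green (242, 378), pink (212, 364) and blue (181, 363). By its cap colour I choose (215, 413).

```bash
cat >> h.py <<'E'
RNG={'yellow':((18,120,90),(34,255,255)),'green':((60,120,60),(85,255,255)),'blue':((105,150,60),(125,255,255)),'red':((0,150,60),(8,255,255)),'pink':((160,50,120),(180,140,255)),'mag':((155,150,50),(172,255,255)),'amber':((5,120,50),(17,255,255)),'lidpink':((145,12,150),(179,70,255))}
def blobs(img,c,amin=15):
    m=cv2.inRange(cv2.cvtColor(img,cv2.COLOR_BGR2HSV),*RNG[c]); m=cv2.morphologyEx(m,cv2.MORPH_CLOSE,np.ones((3,3)))
    n,l,s,ce=cv2.connectedComponentsWithStats(m)
    return sorted([(int(s[i,4]),ce[i,1],ce[i,0],l==i) for i in range(1,n) if s[i,4]>=amin],key=lambda b:-b[0])
E
python3 - <<'E'
from h import *
for c in ['top','scene']:
    im=cv2.imread(f'pics/{c}0.png')
    for col,z in [('yellow',.092 if c=='top' else .081),('green',.092),('blue',.016),('red',.016),('amber',.05),('lidpink',.05),('mag',.03)]:
        for b in blobs(im,col)[:4]:
            print(c,col,b[0],np.round(b[1:3]),at(c,b[1],b[2],z).round(4))
            if col in('blue','red','lidpink') and c=='top' and b[0]>300:
                ys,xs=np.nonzero(b[3]); P=np.array([at(c,y,x,z)[:2] for y,x in zip(ys,xs)])
                r=cv2.minAreaRect((P*1000).astype(np.float32)); print('   rect',np.round(r[0],1),np.round(r[1],1),round(r[2],1))
C=arm.calibration('wrist'); print(np.round(C['extrinsics'],3),C['fx'],C['k1'])
o=arm.get_obs(); T=np.eye(4);T[:3,:3]=R.from_rotvec(o['ee_rot']).as_matrix();T[:3,3]=o['position']; print(np.round(np.linalg.inv(T)@C['extrinsics'],3))
a=cv2.imread('pics/top0.png'); cv2.imwrite('pics/yz.png',cv2.resize(a[190:260,350:430],None,fx=6,fy=6,interpolation=cv2.INTER_CUBIC))
E
```

```text
top yellow 1023 [148. 176.] [0.7427 0.2777 0.092 ]
top yellow 385 [133.  88.] [0.7947 0.5109 0.092 ]
top yellow 169 [215. 412.] [ 0.5501 -0.2955  0.092 ]
top green 4013 [191.  61.] [0.6446 0.5723 0.092 ]
top green 151 [241. 378.] [ 0.488  -0.2054  0.092 ]
top blue 1220 [289.  70.] [0.4041 0.5727 0.016 ]
   rect [406.1 590.3] [109.1 151.8] 8.5
top blue 971 [259. 175.] [0.4744 0.2957 0.016 ]
   rect [502.4 293.8] [175.3  91.9] 0.6
top blue 146 [180. 363.] [ 0.6616 -0.1927  0.016 ]
top blue 37 [110. 272.] [0.8674 0.0377 0.016 ]
top red 1363 [398.  62.] [0.129  0.5898 0.016 ]Traceback (most recent call last):
  File "<stdin>", line 8, in <module>
  File "h.py", line 12, in at
    o,d=ray(cam,row,col,C); return o+d*(z-o[2])/d[2]
        ~~~^^^^^^^^^^^^^^^
  File "h.py", line 5, in ray
    C=C or arm.calibration(cam);
           ~~~~~~~~~~~~~~~^^^^^
ValueError: time passes only in moves, steps and waits
```

```bash
cat >> h.py <<'E'
import pickle,os
_c={}
if os.path.exists('cal.pkl'): _c=pickle.load(open('cal.pkl','rb'))
def cal(c):
    if c not in _c:
        _c[c]=arm.calibration(c)
        if c!='wrist': pickle.dump({k:v for k,v in _c.items() if k!='wrist'},open('cal.pkl','wb'))
    return _c[c]
E
sed -i 's/arm.calibration(cam)/cal(cam)/' h.py
python3 - <<'E'
from h import *
for c in ['top','scene']:
    im=cv2.imread(f'pics/{c}0.png')
    for col,z in [('yellow',.092 if c=='top' else .081),('green',.092),('blue',.092),('red',.016),('amber',.05),('lidpink',.05),('mag',.03)]:
        for b in blobs(im,col)[:4]:
            print(c,col,b[0],np.round(b[1:3]),at(c,b[1],b[2],z).round(4))
            if col in('blue','red','lidpink') and c=='top' and b[0]>200:
                ys,xs=np.nonzero(b[3]); P=np.array([at(c,y,x,.05 if col=='lidpink' else .016)[:2] for y,x in zip(ys,xs)])
                r=cv2.minAreaRect((P*1000).astype(np.float32)); print('   rect',np.round(r[0],1),np.round(r[1],1),round(r[2],1))
C=cal('wrist'); print(np.round(C['extrinsics'],3),C['fx'],C['k1'])
o=arm.get_obs(); T=np.eye(4);T[:3,:3]=R.from_rotvec(o['ee_rot']).as_matrix();T[:3,3]=o['position']; print(np.round(np.linalg.inv(T)@C['extrinsics'],3))
a=cv2.imread('pics/top0.png'); cv2.imwrite('pics/yz.png',cv2.resize(a[190:260,350:430],None,fx=6,fy=6,interpolation=cv2.INTER_CUBIC))
E
```

```text
top yellow 1023 [148. 176.] [0.7427 0.2777 0.092 ]
top yellow 385 [133.  88.] [0.7947 0.5109 0.092 ]
top yellow 169 [215. 412.] [ 0.5501 -0.2955  0.092 ]
top green 4013 [191.  61.] [0.6446 0.5723 0.092 ]
top green 151 [241. 378.] [ 0.488  -0.2054  0.092 ]
top blue 1220 [289.  70.] [0.399  0.5381 0.092 ]
   rect [406.1 590.3] [109.1 151.8] 8.5
top blue 971 [259. 175.] [0.465  0.2783 0.092 ]
   rect [502.4 293.8] [175.3  91.9] 0.6
top blue 146 [180. 363.] [ 0.6406 -0.1798  0.092 ]
top blue 37 [110. 272.] [0.8337 0.0363 0.092 ]
top red 1363 [398.  62.] [0.129  0.5898 0.016 ]
   rect [125.2 621.9] [ 98.1 162.2] 1.1
top red 844 [212. 234.] [0.5888 0.142  0.016 ]
   rect [556.5 139.5] [ 90.3 175.6] 89.4
top red 54 [149. 460.] [ 0.7393 -0.4641  0.016 ]
top amber 85 [214. 311.] [ 0.5691 -0.053   0.05  ]
top lidpink 436 [263. 319.] [ 0.4465 -0.0656  0.05  ]
   rect [446.9 -65.8] [44.  58.8] 87.7
top mag 47 [289.  52.] [0.4038 0.6157 0.03  ]
top mag 45 [297.  75.] [0.3825 0.5502 0.03  ]
top mag 44 [303.  42.] [0.3692 0.6405 0.03  ]
top mag 43 [275.  62.] [0.4383 0.5893 0.03  ]
scene yellow 222
[... 677 characters left out ...]
 amber 27 [  6. 126.] [-0.7071  0.1429  0.05  ]
scene lidpink 2970 [ 27. 487.] [0.3084 1.1643 0.05  ]
scene lidpink 1293 [16. 34.] [-0.91   -0.1969  0.05  ]
scene lidpink 376 [196. 234.] [ 0.4509 -0.0654  0.05  ]
scene lidpink 76 [ 65. 475.] [0.4484 0.8946 0.05  ]
scene mag 209 [209. 237.] [ 0.4742 -0.0759  0.03  ]
scene mag 96 [ 88. 409.] [0.3879 0.6301 0.03  ]
scene mag 32 [ 92. 389.] [0.3622 0.5663 0.03  ]
[[ 0.381 -0.885 -0.267  0.189]
 [ 0.925  0.365  0.11   0.652]
 [-0.    -0.289  0.957  0.374]
 [ 0.     0.     0.     1.   ]] 372.614739757068 -0.07648448695177626
[[ 0.001  0.957  0.289  0.074]
 [ 1.    -0.001 -0.    -0.001]
 [ 0.     0.289 -0.957 -0.07 ]
 [ 0.     0.     0.     1.   ]]
```

View pics/yz.png

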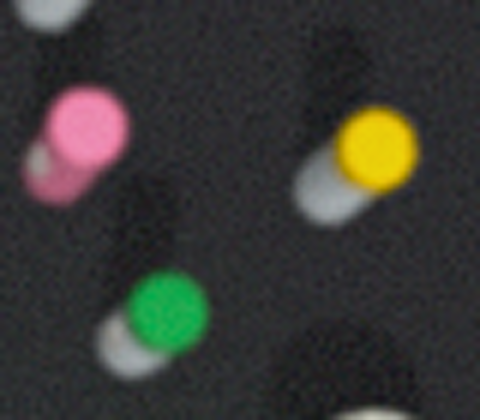

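The crop shows the yellow cap at about (215, 413), isolated. The green cap is at (241, 378), and the fully pink look-alike at (211, 364) is distinct from it. I'll go over the trays first to measure them with the wrist camera.

```bash
cat > go.py <<'E'
# go.py x y z n : remaining move to TCP target with tool world-aligned (x_t=-X, y_t=Y, z_t=-Z), over n rows
import sys; from h import *
x,y,z=map(float,sys.argv[1:4]); n=int(sys.argv[4])
o=arm.get_obs(); p=np.array(o['position']); Rt=R.from_rotvec(o['ee_rot']); G=R.from_matrix(np.diag([-1,1,-1]).astype(float))
rv=(Rt.inv()*G).as_rotvec(); d=(np.array([x,y,z])-p)/n; Rs=Rt
print('t',round(o['time'],2),'d',(d*n).round(4),'rot units',np.round(np.degrees(rv)/5,2))
for i in range(n if np.abs(rv).max()>.03 else 1):
    print((Rs.inv().apply(d)/.025).round(3).tolist(),(np.degrees(rv)/5/n).round(3).tolist()); Rs=Rs*R.from_rotvec(rv/n)
E
python3 go.py 0.49 0.22 0.30 18
```

```text
t 1.0 d [ 0.2322 -0.4039 -0.0039] rot units [ 0.   -0.   -4.49]
[-0.82, -0.632, 0.009] [0.0, -0.0, -0.249]
[-0.806, -0.65, 0.009] [0.0, -0.0, -0.249]
[-0.791, -0.667, 0.009] [0.0, -0.0, -0.249]
[-0.777, -0.685, 0.009] [0.0, -0.0, -0.249]
[-0.762, -0.701, 0.009] [0.0, -0.0, -0.249]
[-0.746, -0.718, 0.009] [0.0, -0.0, -0.249]
[-0.73, -0.734, 0.009] [0.0, -0.0, -0.249]
[-0.714, -0.749, 0.009] [0.0, -0.0, -0.249]
[-0.698, -0.765, 0.009] [0.0, -0.0, -0.249]
[-0.681, -0.78, 0.009] [0.0, -0.0, -0.249]
[-0.664, -0.794, 0.009] [0.0, -0.0, -0.249]
[-0.646, -0.809, 0.009] [0.0, -0.0, -0.249]
[-0.629, -0.823, 0.009] [0.0, -0.0, -0.249]
[-0.611, -0.836, 0.009] [0.0, -0.0, -0.249]
[-0.592, -0.849, 0.009] [0.0, -0.0, -0.249]
[-0.574, -0.862, 0.009] [0.0, -0.0, -0.249]
[-0.555, -0.874, 0.009] [0.0, -0.0, -0.249]
[-0.535, -0.886, 0.009] [0.0, -0.0, -0.249]
```

>>> carry_out(dp=[[-0.82,-0.64,0],[-0.8,-0.66,0],[-0.77,-0.7,0],[-0.75,-0.72,0],[-0.72,-0.74,0],[-0.7,-0.76,0],[-0.67,-0.79,0],[-0.64,-0.81,0],[-0.62,-0.83,0],[-0.59,-0.85,0],[-0.56,-0.87,0],[-0.53,-0.89,0]], rotation=[[0,0,-0.37],[0,0,-0.37],[0,0,-0.37],[0,0,-0.37],[0,0,-0.37],[0,0,-0.38],[0,0,-0.38],[0,0,-0.38],[0,0,-0.38],[0,0,-0.38],[0,0,-0.37],[0,0,-0.37]])

```text
time: 2.2
position: [0.41, 0.3517, 0.3041]
ee_rot: [-0.002, 3.141, 0.001]
wrist_force: [0.6, -0.1, -0.1]
width: 0.0855
gripper_force: 0.0
```

>>> carry_out(dp=[[-0.52,-0.9,0],[-0.52,-0.9,0],[-0.52,-0.9,0],[-0.52,-0.9,0],[-0.52,-0.9,0],[-0.52,-0.9,0],[0,0,0],[0,0,0]], rotation=[[0,0,0],[0,0,0],[0,0,0],[0,0,0],[0,0,0],[0,0,0],[0,0,0],[0,0,0]])

```text
time: 3.0
position: [0.4876, 0.2174, 0.304]
ee_rot: [0.002, 3.141, 0.001]
wrist_force: [-0.4, 1.1, -0.2]
width: 0.0852
gripper_force: 0.0
```

```bash
cat > look.py <<'E'
import sys; from h import *
n=sys.argv[1]; C=cal('wrist'); im=arm.camera('wrist'); cv2.imwrite(f'pics/{n}.png',im); pickle.dump(C,open(f'pics/{n}.pkl','wb'))
o=arm.get_obs(); print('t',round(o['time'],2),np.round(o['position'],4),np.round(o['ee_rot'],3))
for col in sys.argv[2:]:
    z=.092 if col in('yellow','green') else .016 if col in('red','blue') else .05
    for b in blobs(im,col,150)[:3]:
        ys,xs=np.nonzero(b[3]); P=np.array([at('wrist',y,x,z)[:2] for y,x in zip(ys,xs)])
        r=cv2.minAreaRect((P*1000).astype(np.float32)); print(col,b[0],np.round(b[1:3]),at('wrist',b[1],b[2],z).round(4),'rect',np.round(r[0],1),np.round(r[1],1),round(r[2],1))
E
python3 look.py w1 red blue
```

```text
t 3.05 [0.4872 0.2182 0.304 ] [ 1.000e-03 -3.141e+00 -1.000e-03]
red 5527 [253. 203.] [0.5692 0.1393 0.016 ] rect [555.5 140.6] [173.  88.] 0.5
blue 7211 [164. 358.] [0.476  0.2953 0.016 ] rect [502.  294.5] [171.2  88.3] 0.6
```

View pics/w1.png

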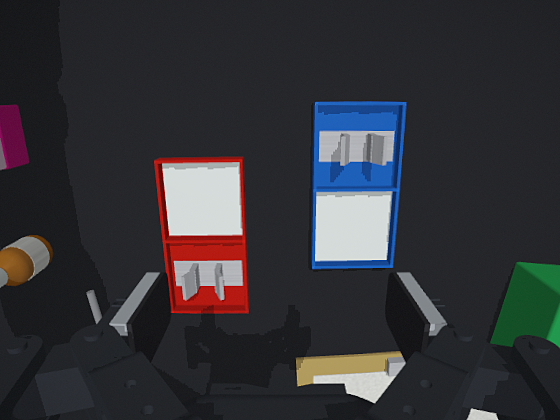

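The wrist view shows the blue tray centred at about (185, 358) with its clip at (150, 360), and the red tray at (235, 202) with its clip at (282, 207). Both agree with the top view. Next I go over to the tubes.

>>> carry_out(dp=[[-0.06,-0.94,0],[-0.06,-0.94,0],[-0.06,-0.94,0],[-0.06,-0.94,0],[-0.06,-0.94,0],[-0.06,-0.94,0],[-0.06,-0.94,0],[-0.06,-0.94,0],[-0.06,-0.94,0],[-0.06,-0.94,0]], rotation=[[0,0,0],[0,0,0],[0,0,0],[0,0,0],[0,0,0],[0,0,0],[0,0,0],[0,0,0],[0,0,0],[0,0,0]], gripper=0.7)

```text
time: 4.05
position: [0.5025, -0.0167, 0.304]
ee_rot: [-0.004, 3.141, 0.001]
wrist_force: [-0.6, 1.3, 0.3]
width: 0.0597
gripper_force: 0.0
```

>>> carry_out(dp=[[-0.06,-0.94,0],[-0.06,-0.94,0],[-0.06,-0.94,0],[-0.06,-0.94,0],[-0.06,-0.94,0],[-0.06,-0.94,0],[-0.06,-0.94,0],[-0.06,-0.94,0],[-0.06,-0.94,0],[-0.06,-0.94,0],[0,0,0],[0,0,0]], rotation=[[0,0,0],[0,0,0],[0,0,0],[0,0,0],[0,0,0],[0,0,0],[0,0,0],[0,0,0],[0,0,0],[0,0,0],[0,0,0],[0,0,0]])

```text
time: 5.25
position: [0.518, -0.2513, 0.3037]
ee_rot: [0.001, -3.141, -0.001]
wrist_force: [-1.4, 0.9, -0.8]
width: 0.0595
gripper_force: 0.0
```

```bash
python3 look.py w2 yellow green blue lidpink
```

```text
t 5.3 [ 0.518  -0.2507  0.3036] [ 3.000e-03 -3.141e+00 -2.000e-03]
yellow 1249 [231. 224.] [ 0.547  -0.2947  0.092 ] rect [ 547.1 -295. ] [29.6 35.4] 75.4
green 1301 [155. 337.] [ 0.486  -0.2067  0.092 ] rect [ 486.1 -206.5] [30.6 30.6] 1.7
blue 516 [325. 348.] [ 0.6875 -0.1723  0.016 ] rect [ 688. -173.] [52.3 17.6] 18.7
lidpink 3095 [102. 492.] [ 0.445  -0.0669  0.05  ] rect [445.8 -66.9] [57.1 42.2] 2.5
```

View pics/w2.png

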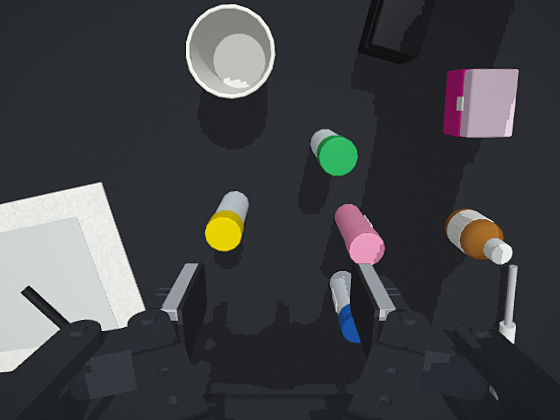

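>>> carry_out(dp=[[-0.61,-0.89,0],[-0.61,-0.88,0],[0,0,0.9],[0,0,0.9],[0,0,0.9],[0,0,0.9],[0,0,0.9],[0,0,0.9],[0,0,0.8],[0,0,0.74],[0,0,0],[0,0,0]], rotation=[[0,0,0],[0,0,0],[0,0,0],[0,0,0],[0,0,0],[0,0,0],[0,0,0],[0,0,0],[0,0,0],[0,0,0],[0,0,0],[0,0,0]])

```text
time: 6.5
position: [0.5485, -0.2953, 0.1306]
ee_rot: [0.003, -3.141, -0.001]
wrist_force: [-0.0, -0.1, 0.8]
width: 0.0596
gripper_force: 0.0
```

```bash
python3 look.py w3 yellow; python3 go.py 0.5485 -0.295 0.13 1
```

```text
t 6.55 [ 0.5488 -0.296   0.1313] [-2.00e-03  3.14e+00 -0.00e+00]
yellow 6858 [315. 277.] [ 0.5443 -0.2959  0.092 ] rect [ 545.1 -296.5] [38.8 29. ] 8.4
t 6.55 d [-0.0003  0.001  -0.0013] rot units [-0.    0.01  0.01]
[0.012, 0.038, 0.051] [-0.0, 0.013, 0.015]
```

View pics/w3.png

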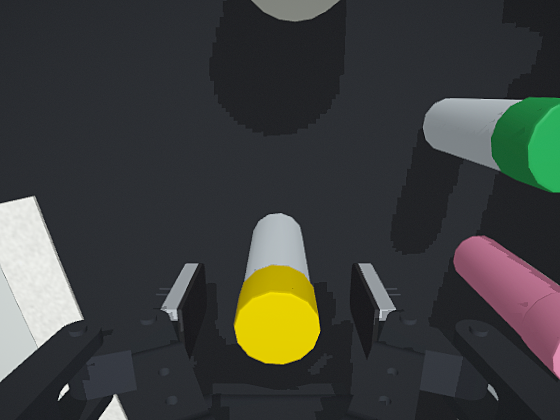

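The yellow cap is centred between the fingers at (320, 277), with the tool about 2 mm past it in x. I nudge back, then close.

>>> carry_out(dp=[[0.07,0,0.02],[0,0,0]], rotation=[[0,0,0],[0,0,0]])

```text
time: 6.75
position: [0.5465, -0.2967, 0.1309]
ee_rot: [0.0, 3.14, -0.001]
wrist_force: [0.0, -1.4, -0.1]
width: 0.0598
gripper_force: 0.0
```

>>> carry_out(dp=[[0,0,0],[0,0,0],[0,0,0],[0,0,0],[0,0,0],[0,0,0],[0,0,0]], rotation=[[0,0,0],[0,0,0],[0,0,0],[0,0,0],[0,0,0],[0,0,0],[0,0,0]], gripper=0, squeeze=60)

```text
time: 7.45
position: [0.5466, -0.2967, 0.1304]
ee_rot: [-0.0, 3.141, -0.0]
wrist_force: [-1.1, 1.4, 5.4]
width: 0.0287
gripper_force: 58.8
```

>>> carry_out(dp=[[0,0,-0.4],[0,0,-0.9],[0,0,-0.9],[0,0,-0.9],[0,0,-0.9],[0,0,-0.9],[0.05,0.9,0],[0.05,0.9,0],[0.05,0.9,0],[0.05,0.9,0],[0.05,0.9,0],[0.05,0.9,0]], rotation=[[0,0,0],[0,0,0],[0,0,0],[0,0,0],[0,0,0],[0,0,0],[0,0,0],[0,0,0],[0,0,0],[0,0,0],[0,0,0],[0,0,0]])

```text
time: 8.65
position: [0.5383, -0.1609, 0.2527]
ee_rot: [-0.0, -3.141, 0.0]
wrist_force: [0.1, 0.6, 0.1]
width: 0.0284
gripper_force: 59.1
```

```bash
python3 go.py 0.460 0.294 0.25 18
```

```text
t 8.65 d [-0.0783  0.4549 -0.0027] rot units [-0. -0. -0.]
[0.174, 1.011, 0.006] [-0.0, -0.0, -0.0]
```

>>> carry_out(dp=[[0.16,0.96,0],[0.16,0.96,0],[0.16,0.96,0],[0.16,0.96,0],[0.16,0.96,0],[0.16,0.96,0],[0.16,0.96,0],[0.16,0.96,0],[0.16,0.96,0],[0.16,0.96,0]], rotation=[[0,0,0],[0,0,0],[0,0,0],[0,0,0],[0,0,0],[0,0,0],[0,0,0],[0,0,0],[0,0,0],[0,0,0]])

```text
time: 9.65
position: [0.4984, 0.0791, 0.2527]
ee_rot: [0.001, 3.141, -0.0]
wrist_force: [-0.4, -0.3, 0.2]
width: 0.0285
gripper_force: 59.1
```

>>> carry_out(dp=[[0.17,0.96,0],[0.17,0.96,0],[0.17,0.96,0],[0.17,0.96,0],[0.17,0.96,0],[0.17,0.96,0],[0.17,0.96,0],[0.17,0.94,0],[0.17,0.9,0],[0,0,0],[0,0,0]], rotation=[[0,0,0],[0,0,0],[0,0,0],[0,0,0],[0,0,0],[0,0,0],[0,0,0],[0,0,0],[0,0,0],[0,0,0],[0,0,0]])

```text
time: 10.75
position: [0.4604, 0.2922, 0.2525]
ee_rot: [0.001, -3.142, 0.001]
wrist_force: [-0.2, -0.6, -0.7]
width: 0.0284
gripper_force: 59.2
```

```bash
python3 look.py w4 blue;python3 go.py 0.460 0.294 0.18 1
```

```text
t 10.8 [0.4606 0.2913 0.2524] [-1.000e-03 -3.142e+00  1.000e-03]
blue 6787 [181. 281.] [0.4544 0.2948 0.016 ] rect [470.  294.8] [110.   86.8] 0.6
blue 2653 [135. 548.] [0.4129 0.5212 0.016 ] rect [416.3 521.3] [106.1  22.1] 11.4
t 10.8 d [-0.0006  0.0027 -0.0724] rot units [-0.01 -0.   -0.01]
[0.026, 0.109, 2.896] [-0.011, -0.0, -0.008]
```

View pics/w4.png

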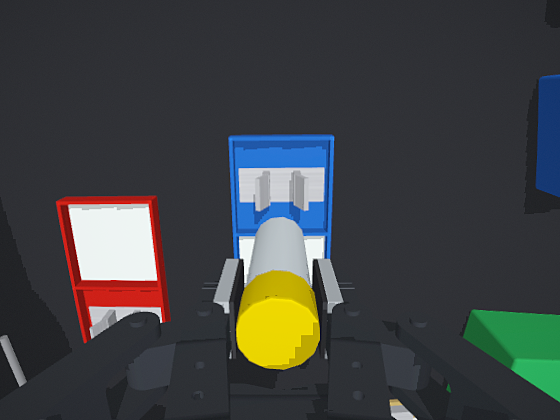

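The tube hangs in the grip with its foot at (225, 278). The clip mouth is at about (188, 282).

Run:
```python
from h import *
C=pickle.load(open('pics/w4.pkl','rb'))
im=cv2.imread('pics/w4.png'); cv2.imwrite('pics/w4z.png',cv2.resize(im[155:245,220:345],None,fx=6,fy=6,interpolation=cv2.INTER_CUBIC))
print('clip pred px',[np.round(proj('wrist',p,C),1) for p in [(.447,.2765,.039),(.447,.3115,.039),(.473,.2765,.039),(.473,.3115,.039),(.417,.2515,.016),(.417,.3375,.016)]])
print('foot pred',[np.round(proj('wrist',p,C),1) for p in [(.4606,.292-.014,.121),(.4606,.292+.014,.121),(.4466,.292,.121)]])
```

```text
clip pred px [array([178.4, 258.2]), array([178.5, 303.3]), array([210.4, 258.6]), array([210.5, 302.6]), array([136.4, 228.5]), array([136.6, 334. ])]
foot pred [array([231.6, 253.8]), array([231.7, 302.4]), array([208.4, 278.1])]
```

View pics/w4z.png

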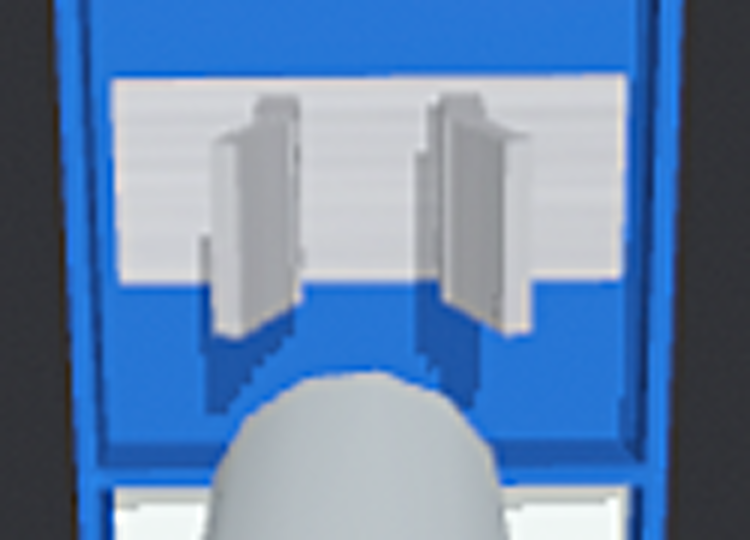

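>>> carry_out(dp=[[0,0.1,0.6],[0,0,0.8],[0,0,0.8],[0,0,0.6],[0,0,0],[0,0,0]], rotation=[[0,0,0],[0,0,0],[0,0,0],[0,0,0],[0,0,0],[0,0,0]], squeeze=90)

```text
time: 11.4
position: [0.4609, 0.2939, 0.1827]
ee_rot: [0.003, 3.142, -0.001]
wrist_force: [0.1, 0.7, 0.1]
width: 0.028
gripper_force: 88.6
```

```bash
python3 look.py w5 ; python3 go.py 0.460 0.2942 0.134 1
python3 - <<'E'
import cv2
im=cv2.imread('pics/w5.png'); cv2.imwrite('pics/w5z.png',cv2.resize(im[130:360,170:390],None,fx=2.5,fy=2.5))
E
```

```text
t 11.45 [0.4612 0.2943 0.1832] [2.000e-03 3.141e+00 0.000e+00]
t 11.45 d [-0.0012 -0.0001 -0.0492] rot units [ 0.    0.01 -0.01]
[0.048, -0.004, 1.968] [0.004, 0.01, -0.015]
```

View pics/w5z.png

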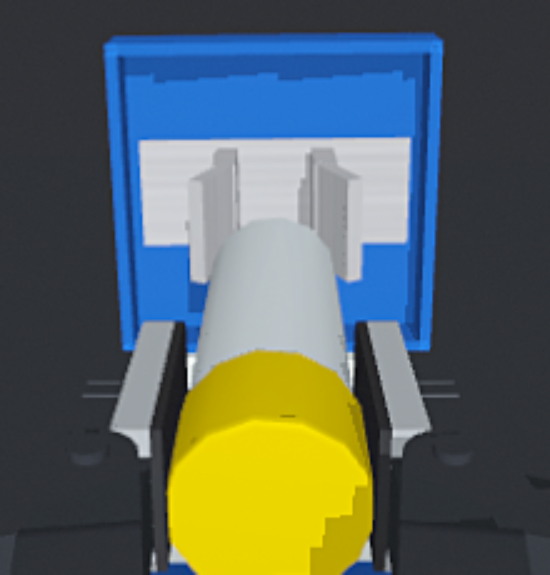

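The tube foot is at crop (225, 277), centred on the mouth (jaws 190–360). I push down now.

>>> carry_out(dp=[[0.04,0,0.25],[0,0,0.25],[0,0,0.2],[0,0,0.2],[0,0,0.2],[0,0,0.2],[0,0,0.2],[0,0,0.2],[0,0,0.1],[0,0,0],[0,0,0]], rotation=[[0,0,0],[0,0,0],[0,0,0],[0,0,0],[0,0,0],[0,0,0],[0,0,0],[0,0,0],[0,0,0],[0,0,0],[0,0,0]])

```text
time: 12.55
position: [0.4591, 0.2946, 0.1369]
ee_rot: [0.0, -3.141, 0.001]
wrist_force: [-0.1, -0.9, -2.5]
width: 0.0281
gripper_force: 89.0
```

>>> carry_out(dp=[[0,0,0.06],[0,0,0.06],[0,0,0],[0,0,0]], rotation=[[0,0,0],[0,0,0],[0,0,0],[0,0,0]])

```text
time: 12.95
position: [0.4595, 0.295, 0.1345]
ee_rot: [-0.0, 3.141, 0.001]
wrist_force: [0.8, 0.9, 0.9]
width: 0.028
gripper_force: 89.3
```

```bash
python3 look.py w6
python3 - <<'E'
import cv2
im=cv2.imread('pics/w6.png'); cv2.imwrite('pics/w6z.png',cv2.resize(im[110:400,130:430],None,fx=2,fy=2))
E
```

```text
t 13.0 [0.4595 0.295  0.1345] [-0.     3.141  0.   ]
```

View pics/w6z.png

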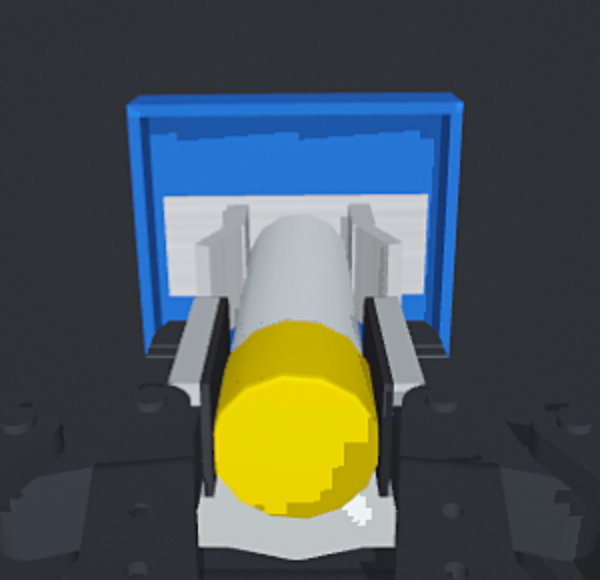

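>>> carry_out(dp=[[0,0,0.06],[0,0,0.06],[0,0,0],[0,0,0]], rotation=[[0,0,0],[0,0,0],[0,0,0],[0,0,0]])

```text
time: 13.4
position: [0.4607, 0.2953, 0.1343]
ee_rot: [0.001, 3.139, 0.003]
wrist_force: [-4.7, -3.8, 27.4]
width: 0.0274
gripper_force: 92.1
```

The tube is home: it bottomed out with 27 N at TCP z 0.134. I relax the push and release.

>>> carry_out(dp=[[0,0,-0.1],[0,0,0],[0,0,0],[0,0,0]], rotation=[[0,0,0],[0,0,0],[0,0,0],[0,0,0]])

```text
time: 13.8
position: [0.4599, 0.2949, 0.1344]
ee_rot: [0.0, 3.141, 0.001]
wrist_force: [-1.2, -2.4, 9.5]
width: 0.0283
gripper_force: 89.4
```

>>> carry_out(dp=[[0,0,0],[0,0,0],[0,0,0],[0,0,0],[0,0,0],[0,0,-0.4],[0,0,-0.9],[0,0,-0.9],[0,0,-0.9],[0,0,-0.9],[0,0,-0.9]], rotation=[[0,0,0],[0,0,0],[0,0,0],[0,0,0],[0,0,0],[0,0,0],[0,0,0],[0,0,0],[0,0,0],[0,0,0],[0,0,0]], gripper=0.75)

```text
time: 14.9
position: [0.4595, 0.2947, 0.2582]
ee_rot: [0.0, 3.141, 0.001]
wrist_force: [0.1, 0.2, -0.2]
width: 0.0638
gripper_force: 0.0
```

```bash
python3 look.py w7 yellow; python3 go.py 0.52 -0.055 0.28 14
python3 - <<'E'
from h import *
C=pickle.load(open('pics/w7.pkl','rb')); print('pred top',proj('wrist',(.46,.2945,.096),C))
im=cv2.imread('pics/w7.png'); cv2.imwrite('pics/w7z.png',cv2.resize(im[110:400,130:430],None,fx=2,fy=2))
E
```

```text
t 14.95 [0.461  0.2957 0.2618] [1.000e-03 3.137e+00 6.000e-03]
yellow 1718 [217. 277.] [0.4619 0.2942 0.092 ] rect [461.9 294.3] [33.6 28.8] 0.1
yellow 290 [403. 432.] [0.6232 0.4216 0.092 ] rect [622.2 423.4] [17.9 19.4] 88.4
t 14.95 d [ 0.059  -0.3507  0.0182] rot units [ 0.05  0.06 -0.01]
[-0.169, -1.002, -0.055] [0.003, 0.004, -0.0]
pred top (np.float64(215.66794453586357), np.float64(277.73730835164946))
```

View pics/w7z.png

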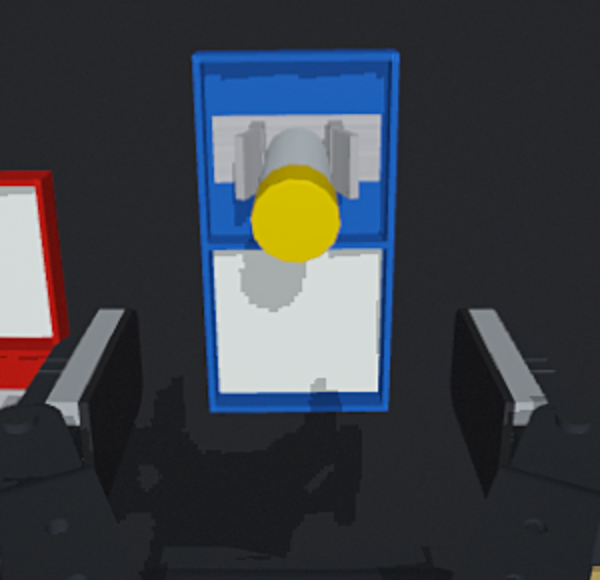

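The yellow tube stands upright in the clip, with its cap at crop (215, 296). Next is the bottle.

>>> carry_out(dp=[[-0.16,-0.95,0],[-0.16,-0.95,0],[-0.16,-0.95,0],[-0.16,-0.95,0],[-0.16,-0.95,0],[-0.16,-0.95,0],[-0.16,-0.95,0],[-0.16,-0.95,0]], rotation=[[0,0,0],[0,0,0],[0,0,0],[0,0,0],[0,0,0],[0,0,0],[0,0,0],[0,0,0]])

```text
time: 15.75
position: [0.4916, 0.1038, 0.257]
ee_rot: [0.0, 3.141, 0.001]
wrist_force: [0.9, 0.0, 0.4]
width: 0.0642
gripper_force: 0.0
```

>>> carry_out(dp=[[-0.16,-0.95,0],[-0.16,-0.95,0],[-0.16,-0.95,0],[-0.16,-0.95,0],[-0.16,-0.95,0],[-0.16,-0.95,0],[-0.16,-0.95,0],[0,0,0],[0,0,0]], rotation=[[0,0,0],[0,0,0],[0,0,0],[0,0,0],[0,0,0],[0,0,0],[0,0,0],[0,0,0],[0,0,0]])

```text
time: 16.65
position: [0.5194, -0.0616, 0.2568]
ee_rot: [0.002, 3.141, 0.001]
wrist_force: [0.6, -0.3, 0.2]
width: 0.0641
gripper_force: 0.0
```

```bash
python3 look.py w8 amber
python3 - <<'E'
from h import *
C=pickle.load(open('pics/w8.pkl','rb')); im=cv2.imread('pics/w8.png'); h=cv2.cvtColor(im,cv2.COLOR_BGR2HSV)
def whites(im,near,r=40):
    h=cv2.cvtColor(im,cv2.COLOR_BGR2HSV); m=cv2.inRange(h,(0,0,170),(179,40,255)); n,l,s,c=cv2.connectedComponentsWithStats(m)
    return [(s[i].tolist(),c[i].round(1)) for i in range(1,n) if s[i,4]>10 and np.hypot(c[i][0]-near[1],c[i][1]-near[0])<r]
for p in whites(im,proj('wrist',(.57,-.053,.08),C),60): print('w',p, at('wrist',p[1][1],p[1][0],.08,C).round(4))
t=cv2.imread('pics/top0.png')
for p in whites(t,(210,312),12): print('top',p,at('top',p[1][1],p[1][0],.08).round(4))
for d in arm.search_frame('wrist','bottle'): print(d)
for d in arm.silhouettes('wrist','bottle')[:1]:
    ys,xs=np.nonzero(d['pixels']); print(d['p'],d['centre'],ys.min(),ys.max(),xs.min(),xs.max())
E
```

```text
t 16.7 [ 0.5194 -0.0607  0.2566] [-1.000e-03  3.141e+00  1.000e-03]
amber 1127 [254. 287.] [ 0.5664 -0.0541  0.05  ] rect [569.2 -54.2] [37.7 38.5] 6.5
w ([265, 223, 46, 27, 494], array([286.1, 232.5])) [ 0.5372 -0.0559  0.08  ]
w ([276, 259, 27, 32, 676], array([289. , 274.7])) [ 0.5701 -0.0536  0.08  ]
top ([308, 206, 9, 9, 64], array([312., 210.])) [ 0.5733 -0.0533  0.08  ]
{'centre': [251.6, 288.5], 'p': 0.73}
0.76 [253.5, 285.4] 221 290 264 311
```

>>> carry_out(dp=[[-0.7,0.1,0],[-0.7,0.1,0],[-0.7,0.1,0],[0,0,0.9],[0,0,0.9],[0,0,0.9],[0,0,0.9],[0,0,0.9],[0,0,0.9],[0,0,0.7],[0,0,0.5],[0,0,0]], rotation=[[0,0,0],[0,0,0],[0,0,0],[0,0,0],[0,0,0],[0,0,0],[0,0,0],[0,0,0],[0,0,0],[0,0,0],[0,0,0],[0,0,0]])

```text
time: 18.0
position: [0.5711, -0.0529, 0.0899]
ee_rot: [0.002, -3.139, -0.001]
wrist_force: [-0.2, -0.5, -0.4]
width: 0.0639
gripper_force: 0.0
```

>>> carry_out(dp=[[0,0,0.06],[0,0,0]], rotation=[[0,0,0],[0,0,0]])

```text
time: 18.2
position: [0.5725, -0.0537, 0.0907]
ee_rot: [-0.0, 3.14, 0.0]
wrist_force: [-0.2, 0.9, -0.1]
width: 0.0643
gripper_force: 0.0
```

>>> carry_out(dp=[[0,0,0],[0,0,0],[0,0,0],[0,0,0],[0,0,0],[0,0,0],[0,0,0]], rotation=[[0,0,0],[0,0,0],[0,0,0],[0,0,0],[0,0,0],[0,0,0],[0,0,0]], gripper=0, squeeze=50)

```text
time: 18.9
position: [0.5725, -0.0539, 0.0909]
ee_rot: [0.0, 3.14, 0.0]
wrist_force: [-1.4, 0.4, 6.6]
width: 0.0383
gripper_force: 50.1
```

>>> carry_out(dp=[[0,0,-0.4],[0,0,-0.9],[0,0,-0.9],[0,0,-0.9],[0,0,-0.9],[0,0,-0.5],[0.08,0.95,0],[0.08,0.95,0],[0.08,0.95,0],[0.08,0.95,0],[0.08,0.95,0],[0.08,0.95,0]], rotation=[[0,0,0],[0,0,0],[0,0,0],[0,0,0],[0,0,0],[0,0,0],[0,0,0],[0,0,0],[0,0,0],[0,0,0],[0,0,0],[0,0,0]])

```text
time: 20.1
position: [0.5595, 0.0895, 0.2024]
ee_rot: [-0.0, -3.141, 0.0]
wrist_force: [0.7, -0.1, -0.5]
width: 0.0384
gripper_force: 50.4
```

>>> carry_out(dp=[[0.08,0.95,0],[0.08,0.95,0],[0.08,0.95,0],[0.08,0.95,0],[0.08,0.95,0],[0.08,0.95,0],[0.08,0.95,0],[0.08,0.95,0],[0,0.6,0],[0,0,0],[0,0,0]], rotation=[[0,0,0],[0,0,0],[0,0,0],[0,0,0],[0,0,0],[0,0,0],[0,0,0],[0,0,0],[0,0,0],[0,0,0],[0,0,0]])

```text
time: 21.2
position: [0.5441, 0.2925, 0.2022]
ee_rot: [-0.001, -3.141, 0.002]
wrist_force: [-0.4, -1.1, -1.1]
width: 0.0382
gripper_force: 50.4
```

```bash
python3 go.py 0.544 0.295 0.0955 1
```

```text
t 21.2 d [-1.000e-04  2.500e-03 -1.067e-01] rot units [-0.01 -0.   -0.01]
[0.003, 0.104, 4.269] [-0.013, -0.003, -0.005]
```

>>> carry_out(dp=[[0,0.1,0.8],[0,0,0.8],[0,0,0.8],[0,0,0.8],[0,0,0.6],[0,0,0.3],[0,0,0.1],[0,0,0],[0,0,0]], rotation=[[0,0,0],[0,0,0],[0,0,0],[0,0,0],[0,0,0],[0,0,0],[0,0,0],[0,0,0],[0,0,0]])

```text
time: 22.1
position: [0.5445, 0.2963, 0.0983]
ee_rot: [0.0, 3.14, 0.001]
wrist_force: [-0.2, 0.2, -0.8]
width: 0.0388
gripper_force: 50.4
```

>>> carry_out(dp=[[0,0,0.04],[0,0,0.04],[0,0,0]], rotation=[[0,0,0],[0,0,0],[0,0,0]])

```text
time: 22.4
position: [0.544, 0.2962, 0.0956]
ee_rot: [-0.0, 3.141, 0.0]
wrist_force: [0.1, -0.4, -0.9]
width: 0.0384
gripper_force: 50.4
```

>>> carry_out(dp=[[0,0,0.04],[0,0,0],[0,0,0]], rotation=[[0,0,0],[0,0,0],[0,0,0]])

```text
time: 22.7
position: [0.5441, 0.2962, 0.0949]
ee_rot: [0.0, 3.141, 0.001]
wrist_force: [-2.6, -1.1, 6.0]
width: 0.0385
gripper_force: 51.0
```

Contact. I release, and next go to the green tube.

>>> carry_out(dp=[[0,0,0],[0,0,0],[0,0,0],[0,0,0],[0,0,0],[0,0,-0.4],[0,0,-0.9],[0,0,-0.9],[0,0,-0.9],[0,0,-0.9],[0,0,-0.9],[0,0,-0.9]], rotation=[[0,0,0],[0,0,0],[0,0,0],[0,0,0],[0,0,0],[0,0,0],[0,0,0],[0,0,0],[0,0,0],[0,0,0],[0,0,0],[0,0,0]], gripper=0.7)

```text
time: 23.9
position: [0.5439, 0.296, 0.2411]
ee_rot: [0.0, 3.141, 0.001]
wrist_force: [0.5, -0.6, -0.2]
width: 0.0597
gripper_force: 0.0
```

>>> carry_out(dp=[[0.2,-0.95,-0.2],[0.2,-0.95,-0.2],[0.2,-0.95,-0.2],[0.2,-0.95,0],[0.2,-0.95,0],[0,0,0],[0,0,0]], rotation=[[0,0,0],[0,0,0],[0,0,0],[0,0,0],[0,0,0],[0,0,0],[0,0,0]])

```text
time: 24.6
position: [0.519, 0.1766, 0.2549]
ee_rot: [0.002, 3.141, 0.001]
wrist_force: [1.0, 0.4, -1.5]
width: 0.0602
gripper_force: 0.0
```

```bash
python3 look.py w9 yellow amber red; python3 go.py 0.45 -0.20 0.26 15
```

```text
t 24.65 [0.5191 0.1776 0.2548] [-0.000e+00  3.141e+00  1.000e-03]
yellow 2273 [129. 462.] [0.4629 0.292  0.092 ] rect [463.7 292. ] [29.9 37.8] 0.7
yellow 609 [375. 350.] [0.649  0.2318 0.092 ] rect [652.7 232.9] [30.7 21.4] 2.9
yellow 506 [356. 542.] [0.6368 0.3856 0.092 ] rect [637.7 384.7] [19.9 36. ] 4.7
amber 1438 [225. 423.] [0.5414 0.2917 0.05  ] rect [543.2 293.5] [38.9 38.2] 48.7
red 6776 [241. 239.] [0.5676 0.1417 0.016 ] rect [556.  140.1] [171.9  86.5] 0.7
t 24.65 d [-0.0691 -0.3776  0.0052] rot units [0.01 0.01 0.  ]
[0.184, -1.007, -0.015] [0.001, 0.0, 0.0]
```

View pics/w9.png

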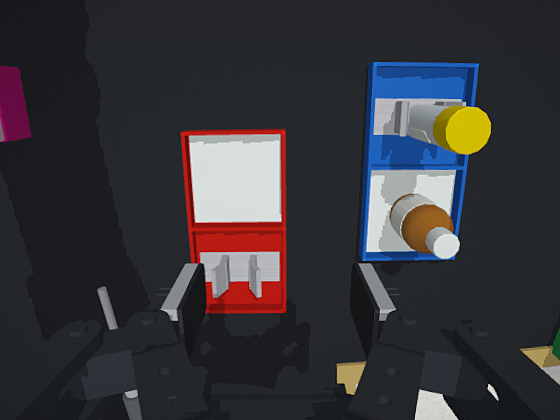

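The blue kit is complete: the yellow tube (cap at 130, 463) and the bottle (cap at 243, 442) stand upright in their cells. The red clip is at about (275, 238). Next is the green tube.

>>> carry_out(dp=[[0.17,-0.95,0],[0.17,-0.95,0],[0.17,-0.95,0],[0.17,-0.95,0],[0.17,-0.95,0],[0.17,-0.95,0],[0.17,-0.95,0],[0.17,-0.95,0]], rotation=[[0,0,0],[0,0,0],[0,0,0],[0,0,0],[0,0,0],[0,0,0],[0,0,0],[0,0,0]])

```text
time: 25.45
position: [0.4853, -0.0125, 0.2545]
ee_rot: [-0.003, 3.141, 0.0]
wrist_force: [-0.5, -0.6, 0.1]
width: 0.0598
gripper_force: 0.0
```

>>> carry_out(dp=[[0.17,-0.95,0],[0.17,-0.95,0],[0.17,-0.95,0],[0.17,-0.95,0],[0.17,-0.95,0],[0.17,-0.95,0],[0.17,-0.95,0],[0.17,-0.95,0],[0,0,0],[0,0,0]], rotation=[[0,0,0],[0,0,0],[0,0,0],[0,0,0],[0,0,0],[0,0,0],[0,0,0],[0,0,0],[0,0,0],[0,0,0]])

```text
time: 26.45
position: [0.4516, -0.2022, 0.2544]
ee_rot: [-0.0, 3.141, 0.0]
wrist_force: [0.6, 0.5, 0.5]
width: 0.0597
gripper_force: 0.0
```

```bash
python3 look.py w10 green lidpink pink; python3 go.py 0.4868 -0.2065 0.13 8
python3 - <<'E'
from h import *
C=pickle.load(open('pics/w10.pkl','rb')); im=cv2.imread('pics/w10.png'); b=blobs(im,'green',150)[0]; ys,xs=np.nonzero(b[3]); print(ys.min(),ys.max(),xs.min(),xs.max())
for p in [(.4868,-.2065),(.4868+.015,-.2065),(.4868-.015,-.2065)]: print(proj('wrist',(*p,.092),C))
E
```

```text
t 26.5 [ 0.4516 -0.2015  0.2543] [ 2.000e-03 -3.142e+00 -1.000e-03]
green 1715 [259. 273.] [ 0.4832 -0.2055  0.092 ] rect [ 483.5 -205.3] [35.7 29.5] 0.1
lidpink 4266 [188. 451.] [ 0.4435 -0.0692  0.05  ] rect [444.6 -70.9] [59.3 50.8] 2.1
pink 2760 [330. 306.] [ 0.5696 -0.1776  0.05  ] rect [ 569.1 -175.4] [89.7 34.6] 2.8
t 26.5 d [ 0.0352 -0.005  -0.1243] rot units [ 0.01 -0.    0.02]
[-0.176, -0.025, 0.621] [0.001, -0.0, 0.002]
235 283 252 295
(np.float64(263.9513102575727), np.float64(271.76844901563965))
(np.float64(283.57977415114675), np.float64(271.84931007030076))
(np.float64(243.56627382551028), np.float64(271.6873175935413))
```

>>> carry_out(dp=[[-0.7,-0.07,0],[-0.7,-0.08,0],[0,0,0.9],[0,0,0.9],[0,0,0.9],[0,0,0.9],[0,0,0.8],[0,0,0.57],[0,0,0],[0,0,0]], rotation=[[0,0,0],[0,0,0],[0,0,0],[0,0,0],[0,0,0],[0,0,0],[0,0,0],[0,0,0],[0,0,0],[0,0,0]])

```text
time: 27.5
position: [0.4864, -0.206, 0.1304]
ee_rot: [-0.001, 3.141, 0.0]
wrist_force: [0.2, 0.1, 0.5]
width: 0.06
gripper_force: 0.0
```

```bash
python3 look.py w11 green
python3 - <<'E'
from h import *
C=pickle.load(open('pics/w11.pkl','rb')); im=cv2.imread('pics/w11.png'); b=blobs(im,'green',150)[0]; ys,xs=np.nonzero(b[3]); print(ys.min(),ys.max(),xs.min(),xs.max())
for p in [(.4865,-.2055),(.5015,-.2055),(.4865,-.1905),(.4865,-.2205)]: print(proj('wrist',(*p,.092),C))
E
```

```text
t 27.55 [ 0.4866 -0.2062  0.1308] [-1.00e-03  3.14e+00 -0.00e+00]
green 6832 [314. 279.] [ 0.4815 -0.2056  0.092 ] rect [ 482.2 -205.5] [38.  29.2] 0.1
264 362 237 323
(np.float64(326.51314044144453), np.float64(279.8245463610767))
(np.float64(362.6418648391463), np.float64(279.66280505410043))
(np.float64(326.44909848864665), np.float64(324.02255811938153))
(np.float64(326.3171628875127), np.float64(235.60845406666283))
```

>>> carry_out(dp=[[0,0,0],[0,0,0],[0,0,0],[0,0,0],[0,0,0],[0,0,0],[0,0,0]], rotation=[[0,0,0],[0,0,0],[0,0,0],[0,0,0],[0,0,0],[0,0,0],[0,0,0]], gripper=0, squeeze=90)

```text
time: 28.25
position: [0.4867, -0.2064, 0.1312]
ee_rot: [-0.0, 3.14, 0.0]
wrist_force: [-1.6, 1.7, 5.5]
width: 0.0281
gripper_force: 88.1
```

>>> carry_out(dp=[[0,0,-0.4],[0,0,-0.9],[0,0,-0.9],[0,0,-0.9],[0,0,-0.9],[0,0,-0.9],[-0.3,0.95,0],[-0.3,0.95,0],[-0.3,0.95,0],[-0.3,0.95,0],[-0.3,0.95,0],[-0.3,0.95,0]], rotation=[[0,0,0],[0,0,0],[0,0,0],[0,0,0],[0,0,0],[0,0,0],[0,0,0],[0,0,0],[0,0,0],[0,0,0],[0,0,0],[0,0,0]])

```text
time: 29.45
position: [0.5311, -0.0631, 0.2535]
ee_rot: [0.001, 3.141, 0.0]
wrist_force: [0.9, -0.4, -0.1]
width: 0.0282
gripper_force: 88.6
```

>>> carry_out(dp=[[-0.3,0.95,0],[-0.3,0.95,0],[-0.3,0.95,0],[-0.3,0.95,0],[-0.3,0.95,0],[-0.3,0.95,0],[-0.3,0.95,0],[-0.3,0.95,0],[-0.2,0.6,0],[0,0,0],[0,0,0]], rotation=[[0,0,0],[0,0,0],[0,0,0],[0,0,0],[0,0,0],[0,0,0],[0,0,0],[0,0,0],[0,0,0],[0,0,0],[0,0,0]])

```text
time: 30.55
position: [0.5958, 0.14, 0.2528]
ee_rot: [-0.001, -3.141, 0.001]
wrist_force: [0.4, -1.1, -1.2]
width: 0.028
gripper_force: 88.6
```

```bash
python3 look.py w12 red; python3 go.py 0.5977 0.1408 0.183 4
python3 - <<'E'
from h import *
C=pickle.load(open('pics/w12.pkl','rb'))
X,Y=.5977,.1408
print('clip pred px',[np.round(proj('wrist',(X+a,Y+b,.039),C),1) for a in(-.013,.013) for b in(-.0175,.0175)])
im=cv2.imread('pics/w12.png'); cv2.imwrite('pics/w12z.png',cv2.resize(im[100:290,190:370],None,fx=4,fy=4,interpolation=cv2.INTER_CUBIC)[:600])
E
```

```text
t 30.6 [0.5957 0.1393 0.2528] [-3.000e-03 -3.141e+00  2.000e-03]
red 8224 [149. 278.] [0.5627 0.1401 0.016 ] rect [556.4 139.9] [170.6  86.5] 0.5
t 30.6 d [ 0.002   0.0015 -0.0698] rot units [-0.01 -0.   -0.02]
[-0.02, 0.016, 0.698] [-0.003, -0.001, -0.005]
clip pred px [array([181.3, 256.9]), array([181.3, 301.9]), array([213.1, 257.4]), array([213.1, 301.3])]
```

View pics/w12z.png

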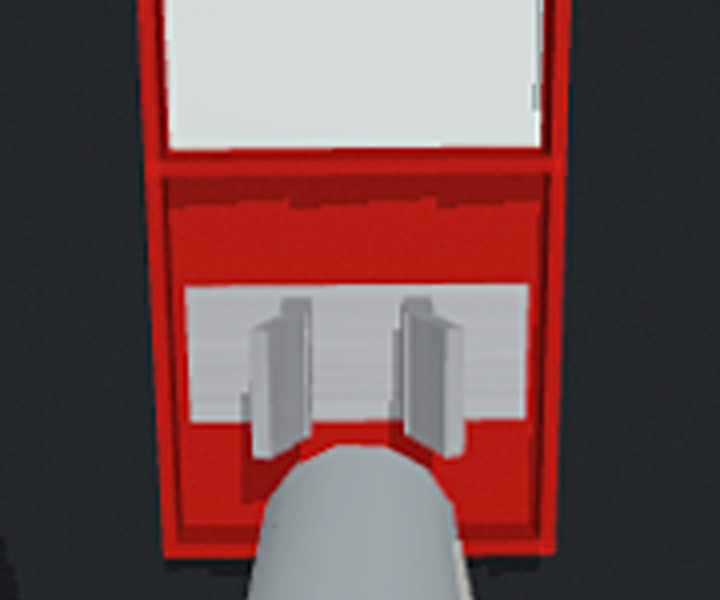

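The clip mouth is centred at column 279.3 as predicted, and the tube foot is at about 280. I descend.

>>> carry_out(dp=[[-0.08,0.03,0.6],[0,0,0.8],[0,0,0.8],[0,0,0.6],[0,0,0],[0,0,0]], rotation=[[0,0,0],[0,0,0],[0,0,0],[0,0,0],[0,0,0],[0,0,0]])

```text
time: 31.2
position: [0.598, 0.1413, 0.1825]
ee_rot: [-0.001, -3.141, 0.001]
wrist_force: [0.0, 0.1, 0.1]
width: 0.028
gripper_force: 88.6
```

```bash
python3 look.py w13 red; python3 go.py 0.598 0.1403 0.135 1
python3 - <<'E'
from h import *
C=pickle.load(open('pics/w13.pkl','rb'))
print('clip c, foot pred px',[np.round(proj('wrist',p,C),1) for p in [(.585,.1407,.039),(.611,.1407,.039),(.598,.1404,.05)]])
E
```

```text
t 31.25 [0.5985 0.1415 0.1832] [1.000e-03 3.141e+00 0.000e+00]
red 12725 [146. 276.] [0.5534 0.1399 0.016 ] rect [556.1 140. ] [170.   86.5] 0.5
t 31.25 d [-0.0005 -0.0012 -0.0482] rot units [ 0.    0.01 -0.01]
[0.02, -0.048, 1.927] [0.001, 0.01, -0.007]
clip c, foot pred px [array([203.8, 277.4]), array([244.3, 277.4]), array([230.7, 276.8])]
```

>>> carry_out(dp=[[0,-0.03,0.25],[0,0,0.25],[0,0,0.2],[0,0,0.2],[0,0,0.2],[0,0,0.2],[0,0,0.2],[0,0,0.2],[0,0,0.1],[0,0,0],[0,0,0]], rotation=[[0,0,0],[0,0,0],[0,0,0],[0,0,0],[0,0,0],[0,0,0],[0,0,0],[0,0,0],[0,0,0],[0,0,0],[0,0,0]])

```text
time: 32.35
position: [0.5975, 0.141, 0.137]
ee_rot: [-0.0, -3.14, 0.001]
wrist_force: [1.3, -1.4, -3.1]
width: 0.028
gripper_force: 88.7
```

>>> carry_out(dp=[[0,0,0.06],[0,0,0.06],[0,0,0.06],[0,0,0],[0,0,0]], rotation=[[0,0,0],[0,0,0],[0,0,0],[0,0,0],[0,0,0]])

```text
time: 32.85
position: [0.5989, 0.1412, 0.1352]
ee_rot: [0.0, 3.14, 0.002]
wrist_force: [-4.4, -2.3, 15.0]
width: 0.0279
gripper_force: 90.5
```

>>> carry_out(dp=[[0,0,0.05],[0,0,0],[0,0,0]], rotation=[[0,0,0],[0,0,0],[0,0,0]])

```text
time: 33.15
position: [0.5994, 0.1411, 0.1351]
ee_rot: [0.001, 3.139, 0.003]
wrist_force: [-5.7, -2.2, 22.8]
width: 0.0275
gripper_force: 91.4
```

>>> carry_out(dp=[[0,0,-0.09],[0,0,0],[0,0,0],[0,0,0]], rotation=[[0,0,0],[0,0,0],[0,0,0],[0,0,0]])

```text
time: 33.55
position: [0.5986, 0.1412, 0.1352]
ee_rot: [0.0, 3.14, 0.001]
wrist_force: [-1.8, -2.7, 9.3]
width: 0.0277
gripper_force: 89.3
```

>>> carry_out(dp=[[0,0,0],[0,0,0],[0,0,0],[0,0,0],[0,0,0],[0,0,-0.4],[0,0,-0.9],[0,0,-0.9],[0,0,-0.9],[0,0,-0.9],[0,0,-0.9]], rotation=[[0,0,0],[0,0,0],[0,0,0],[0,0,0],[0,0,0],[0,0,0],[0,0,0],[0,0,0],[0,0,0],[0,0,0],[0,0,0]], gripper=0.75)

```text
time: 34.65
position: [0.598, 0.141, 0.2584]
ee_rot: [0.0, 3.141, 0.0]
wrist_force: [-0.0, 0.2, 1.5]
width: 0.0638
gripper_force: 0.0
```

```bash
python3 look.py w14 green; python3 go.py 0.43 -0.067 0.25 12
python3 - <<'E'
from h import *
C=pickle.load(open('pics/w14.pkl','rb')); print('pred top',proj('wrist',(.598,.1407,.096),C),proj('wrist',(.613,.1407,.096),C))
b=blobs(cv2.imread('pics/w14.png'),'green',150)[0]; ys,xs=np.nonzero(b[3]); print(ys.min(),ys.max(),xs.min(),xs.max())
E
```

```text
t 34.7 [0.5998 0.1412 0.2623] [1.000e-03 3.136e+00 4.000e-03]
green 1715 [213. 277.] [0.598 0.14  0.092] rect [598.4 139.9] [33.5 28.7] 0.1
t 34.7 d [-0.1698 -0.2082 -0.0123] rot units [ 0.03  0.07 -0.01]
[0.566, -0.694, 0.036] [0.002, 0.006, -0.001]
pred top (np.float64(214.7656727437748), np.float64(277.71860916699086)) (np.float64(236.19325102260672), np.float64(277.69971268922694))
189 237 255 298
```

The green cap's edge rows match the seated prediction (237 vs 236). Next is the tip box.

>>> carry_out(dp=[[0.6,-0.82,0],[0.6,-0.82,0],[0.6,-0.82,0],[0.6,-0.82,0],[0.6,-0.82,0],[0.6,-0.82,0],[0.6,-0.82,0],[0.6,-0.82,0],[0.6,-0.82,0],[0.6,-0.82,0],[0,0,0],[0,0,0]], rotation=[[0,0,0],[0,0,0],[0,0,0],[0,0,0],[0,0,0],[0,0,0],[0,0,0],[0,0,0],[0,0,0],[0,0,0],[0,0,0],[0,0,0]], gripper=0.85)

```text
time: 35.9
position: [0.4481, -0.0641, 0.2572]
ee_rot: [0.002, 3.14, 0.001]
wrist_force: [0.5, 1.1, 0.6]
width: 0.0725
gripper_force: 0.0
```

```bash
python3 look.py w15 lidpink mag; python3 go.py 0.4455 -0.067 0.087 8
```

```text
t 35.95 [ 0.4485 -0.0636  0.2572] [-0.00e+00  3.14e+00  1.00e-03]
lidpink 4093 [191. 276.] [ 0.4437 -0.0658  0.05  ] rect [444.8 -65.8] [59.7 41.8] 2.1
mag 358 [150. 275.] [ 0.4123 -0.0667  0.05  ] rect [413.1 -66.9] [ 6.9 41.1] 2.1
t 35.95 d [-0.003  -0.0034 -0.1702] rot units [0.01 0.01 0.  ]
[0.016, -0.018, 0.851] [0.001, 0.002, 0.0]
```

>>> carry_out(dp=[[0.13,-0.09,0],[0,0,0.9],[0,0,0.9],[0,0,0.9],[0,0,0.9],[0,0,0.9],[0,0,0.9],[0,0,0.8],[0,0,0.6],[0,0,0],[0,0,0]], rotation=[[0,0,-0.42],[0,0,0],[0,0,0],[0,0,0],[0,0,0],[0,0,0],[0,0,0],[0,0,0],[0,0,0],[0,0,0],[0,0,0]])

```text
time: 37.05
position: [0.4453, -0.0656, 0.0867]
ee_rot: [0.059, -3.141, -0.0]
wrist_force: [0.2, -0.5, -0.3]
width: 0.0725
gripper_force: 0.0
```

>>> carry_out(dp=[[0,0,0],[0,0,0],[0,0,0],[0,0,0],[0,0,0],[0,0,0],[0,0,0]], rotation=[[0,0,0],[0,0,0],[0,0,0],[0,0,0],[0,0,0],[0,0,0],[0,0,0]], gripper=0, squeeze=50)

```text
time: 37.75
position: [0.4454, -0.066, 0.0877]
ee_rot: [-0.058, 3.139, 0.001]
wrist_force: [-0.1, 0.1, 6.5]
width: 0.043
gripper_force: 51.0
```

>>> carry_out(dp=[[0,0,-0.4],[0,0,-0.9],[0,0,-0.9],[0,0,-0.9],[0,0,-0.9],[0,0,-0.9],[0,0,0],[0,0,0]], rotation=[[0,0,0],[0,0,0],[0,0,0],[0,0,0],[0,0,0],[0,0,0.3],[0,0,0],[0,0,0]])

```text
time: 38.55
position: [0.4447, -0.0659, 0.2097]
ee_rot: [-0.017, 3.14, 0.001]
wrist_force: [0.6, -1.4, -0.8]
width: 0.0428
gripper_force: 51.4
```

```bash
python3 go.py 0.514 0.140 0.205 9
```

```text
t 38.55 d [ 0.0693  0.2059 -0.0047] rot units [0.01 0.02 0.13]
[-0.318, 0.912, 0.022] [0.001, 0.002, 0.014]
```

>>> carry_out(dp=[[-0.3,0.92,0],[-0.3,0.92,0],[-0.3,0.92,0],[-0.3,0.92,0],[-0.3,0.92,0],[-0.3,0.92,0],[-0.3,0.92,0],[-0.3,0.92,0],[-0.3,0.92,0],[0,0,0],[0,0,0]], rotation=[[0,0,0],[0,0,0],[0,0,0],[0,0,0],[0,0,0],[0,0,0],[0,0,0],[0,0,0],[0,0,0],[0,0,0],[0,0,0]])

```text
time: 39.65
position: [0.5093, 0.1415, 0.2079]
ee_rot: [0.018, -3.139, 0.002]
wrist_force: [-0.8, -0.2, -0.4]
width: 0.0428
gripper_force: 51.3
```

```bash
python3 go.py 0.514 0.140 0.094 5
```

```text
t 39.65 d [ 0.0047 -0.0015 -0.1139] rot units [-0.02 -0.03  0.13]
[-0.039, -0.011, 0.911] [-0.003, -0.005, 0.027]
```

>>> carry_out(dp=[[-0.17,-0.05,0.6],[0,0,0.9],[0,0,0.9],[0,0,0.9],[0,0,0.8],[0,0,0.35],[0,0,0.1],[0,0,0],[0,0,0]], rotation=[[0,0,0],[0,0,0],[0,0,0],[0,0,0],[0,0,0],[0,0,0],[0,0,0],[0,0,0],[0,0,0]])

```text
time: 40.55
position: [0.5149, 0.1403, 0.0961]
ee_rot: [-0.016, 3.14, 0.001]
wrist_force: [0.5, -0.4, -1.2]
width: 0.043
gripper_force: 51.3
```

>>> carry_out(dp=[[0,0,0.05],[0,0,0.04],[0,0,0],[0,0,0]], rotation=[[0,0,0],[0,0,0],[0,0,0],[0,0,0]])

```text
time: 40.95
position: [0.5144, 0.1405, 0.0933]
ee_rot: [-0.017, 3.141, 0.0]
wrist_force: [-0.3, 0.2, -1.1]
width: 0.0429
gripper_force: 51.3
```

>>> carry_out(dp=[[0,0,0.06],[0,0,0.04],[0,0,0],[0,0,0]], rotation=[[0,0,0],[0,0,0],[0,0,0],[0,0,0]])

```text
time: 41.35
position: [0.5145, 0.1404, 0.0917]
ee_rot: [-0.016, 3.141, 0.001]
wrist_force: [-4.1, -0.4, 13.2]
width: 0.0428
gripper_force: 52.9
```

Contact. I release, lift and look.

>>> carry_out(dp=[[0,0,-0.04],[0,0,0],[0,0,0],[0,0,0],[0,0,0],[0,0,-0.4],[0,0,-0.9],[0,0,-0.9],[0,0,-0.9],[0,0,-0.9],[0,0,-0.9],[0,0,-0.9]], rotation=[[0,0,0],[0,0,0],[0,0,0],[0,0,0],[0,0,0],[0,0,0],[0,0,0],[0,0,0],[0,0,0],[0,0,0],[0,0,0],[0,0,0]], gripper=0.7)

```text
time: 42.55
position: [0.5142, 0.1402, 0.2383]
ee_rot: [-0.016, 3.141, 0.0]
wrist_force: [1.1, -0.5, 0.2]
width: 0.0598
gripper_force: 0.0
```

>>> carry_out(dp=[[0.5,-0.9,-0.5],[0.5,-0.9,-0.5],[0.2,-0.9,-0.5],[0,-0.9,-0.5],[0,-0.9,-0.5],[0,-0.9,0],[0,-0.9,0],[0,-0.9,0],[0,-0.9,0],[0,-0.9,0],[0,0,0],[0,0,0]], rotation=[[0,0,0],[0,0,0],[0,0,0],[0,0,0],[0,0,0],[0,0,0],[0,0,0],[0,0,0],[0,0,0],[0,0,0],[0,0,0],[0,0,0]])

```text
time: 43.75
position: [0.4865, -0.0851, 0.2995]
ee_rot: [-0.014, 3.141, 0.001]
wrist_force: [0.1, -0.3, -0.3]
width: 0.0598
gripper_force: 0.0
```

Run:
```python
from h import *
a=arm.camera('scene'); cv2.imwrite('pics/end.png',cv2.resize(a[90:330,110:430],None,fx=2.5,fy=2.5,interpolation=cv2.INTER_CUBIC)[:600])
o=arm.get_obs(); print(o['time'],o['position'],o['wrist_force'])
```

```text
43.8 [ 0.48662167 -0.08429874  0.29939394] [-0.57597923  0.74970039  0.76867747]
```

View pics/end.png

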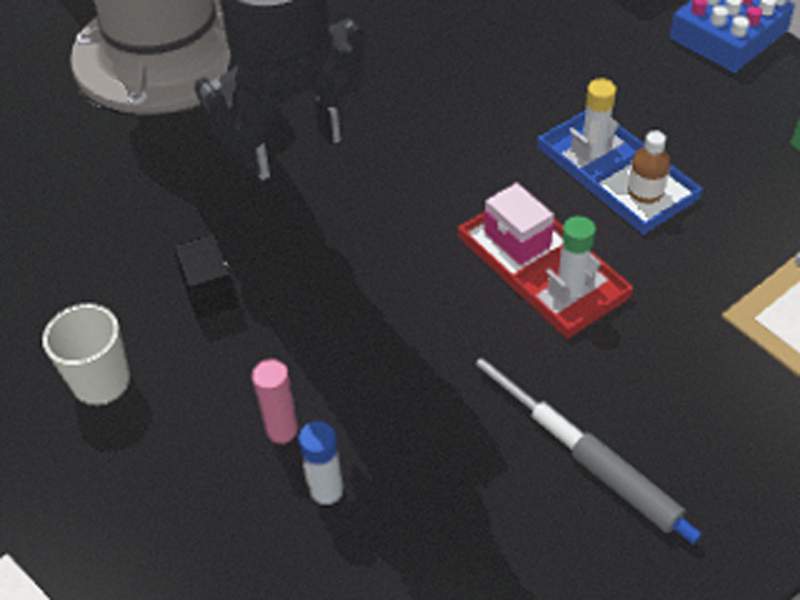

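The final view shows the yellow tube (600, 120) and bottle (650, 180) upright in the blue tray, and the green tube (577, 260) and tip box (520, 225) upright in the red tray. The bystanders and look-alikes are where they were.

```bash
python3 -c "
from bench import arm
print(arm.finish_job())"
```

```text
the job is handed in; nothing more can be done
None
```

Both kits are made up and the job is handed in at about 44 s: the blue tray was completed first, then the red; both tubes are clipped and pushed down to the tray floor, and everything is upright and released with nothing else disturbed.

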